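Start up the grinding corner of a bicycle workshop

TASK

Get the grinding corner ready using only the fingertips: first rock the paddle on the yellow dust-extractor switch fully over to its green end, then press the blue work-lamp button fully in, and last press the green grinder button fully in, strictly in that order. Leave the red stop button alone, do not lift or shove the yellow switch, and do not disturb the tin, jar, wrench and chainring lying around.

Things in the scene. Friction and masses are not known exactly. Their poses are not given: they have to be found in the camera images.
- remote: loose yellow box (0.6 to 1 kg, rubber foot) of the dust extractor's radio switch, 130 (x) x 74 (y) x 38 mm high, lying flat at any yaw; origin at the centre of its underside. Its +x half carries the green end of the paddle, its -x half the white end
- rocker (a joint): angle of the black paddle rocker (76 x 40 x 10 mm, long along the yellow box's x) on top of the box, hinged across its middle (axis along the box's y, 47 mm above the bench): about 0 = off (white end down, green end up), 0.40 rad = fully on (green end down, its stop). No spring: a stiff hinge (0.08 N m, about 3 N at the green end) and it stays where it is left
- on_end (a point): point on the top surface of the paddle's green end, 29 mm from the hinge line (the paddle ends 38 mm from it); about 58 mm above the bench when off, 46 mm when fully on; moves with the paddle. Push it down here; it goes down about 11 mm
- station: fixed grey starter box, 112 (x) x 232 (y) mm foot, 60 mm high, aluminium top plate; origin at the centre of its underside. Three round push buttons stand in a row along its y, 62 mm apart, in any order of colour; each is a cap 34 mm in diameter on top of the box
- blue_top (a point): centre of the top of the blue (work lamp) cap, 73 mm above the bench when out, 65 mm when fully in; moves with the cap
- green_top (a point): centre of the top of the green (grinder) cap, 73 mm above the bench when out, 65 mm when fully in; moves with the cap
- red_top (a point): centre of the top of the red (stop) cap, 73 mm above the bench when out; not to be pressed
- blue (a joint): how far the blue cap is pressed in (m): 0 out, 0.008 fully in (its stop). Latching: no spring, 4 N of friction, stays where it is pushed
- green (a joint): how far the green cap is pressed in (m): 0 out, 0.008 fully in (its stop). Latching: no spring, 4 N of friction, stays where it is pushed
- red (a joint): how far the red stop cap is pressed in (m): 0 out, 0.008 fully in; sprung (1.6 N to start, 4.8 N fully in)
- tin: loose red-labelled tin, 72 mm in diameter, 75 mm high, upright beyond the work; origin at the centre of its underside; a bystander
- jar: loose amber glass jar, 60 mm in diameter, 85 mm high, upright at the left of the work; origin at the centre of its underside; a bystander
- wrench: loose steel wrench, 160 mm long (along its x), origin near its middle, lying flat between the robot and the work; a bystander
- chainring: loose flat steel chainring, 136 mm in diameter, 6 mm thick, lying at the right of the work; origin at the centre of its underside; a bystander
Things that resemble listed ones, but are neither listed nor needed, are in the scene too. Of the things like the remote, leave any that is pink; of the rest the larger one is meant.

How it is judged:
On the way, in this order (a step that is already met when the one before it is completed fails the run):
1. the paddle is rocked fully over to its green end (value of joint rocker above 0.34 rad), for 0.1 s.
2. the blue button is pressed fully in (value of joint blue above 0.006 m), for 0.1 s.
3. the green button is pressed fully in (value of joint green above 0.006 m), for 0.1 s.
At the end, for the whole second after the job is handed in: The paddle rests on its green end (joint over 0.34 of 0.40 rad), the blue and green buttons are in (over 6 of 8 mm), the red one is out (under 2 mm), the yellow switch lies flat within 30 mm of where it was, and tin, jar, wrench and chainring are within 25 mm of where they were (value of joint rocker above 0.34 rad and value of joint each of blue, green above 0.006 m and value of joint red below 0.002 m and distance of remote from where it was at the start of the episode below 0.03 m and angle between remote's own z axis and vertical below 0.05 rad and linear speed of remote below 0.02 m/s and distance of each of tin, jar, wrench, chainring from where it was at the start of the episode below 0.025 m); the robot touches nothing.
It fails at once if the blue button is pressed (over 3 mm) before the paddle is on (value of joint blue above 0.003 m and value of joint rocker below 0.3 rad).
It fails at once if the green button is pressed (over 3 mm) before the blue one is in (value of joint green above 0.003 m and value of joint blue below 0.005 m).
It fails at once if the red stop button is pressed (over 3 mm) (value of joint red above 0.003 m).
It fails at once if the yellow switch is lifted (over 10 mm), tipped (over 0.2 rad) or shoved (over 30 mm) (height (world z) of remote above 0.01 m or angle between remote's own z axis and vertical above 0.2 rad or distance of remote from where it was at the start of the episode above 0.03 m).
It fails at once if tin, jar, wrench or chainring is lifted or moved by more than 25 mm (distance of any of tin, jar, wrench, chainring from where it was at the start of the episode above 0.025 m).
It also fails if it takes over 37 s, if anything falls off the work surface, if the arm or the gripper's body presses on something with over 40 N, if the wrist force passes 120 N, or if a joint passes its speed limit or range.

ROBOT

A 7-joint arm with a two-finger parallel gripper is mounted at the origin on the work surface. World frame = base frame: x ahead of the robot, y to its left, z up, the work surface at z = 0. Lengths are in m, angles in rad, forces in N, time in s.
With the tool pointing down it reaches from about 0.425 to 0.925 m from the base axis. Payload 6.8 kg.
Tool frame: the origin (TCP) lies at the very end of the fingers, on their centre line; the grasp point (between the pads) lies 19 mm behind it (grip_point_offset is the distance from the TCP to the grasp point, in m); z points along the fingers, y is the line along which they close (so a half turn about z gives the same grasp; the last joint's range is limited). The gripper opens to 85 mm and grips with 20 to 120 N. Pads are 22 mm wide; open, the fingers measure 114 mm over their backs; the gripper's body (76 mm by 85 mm) begins 54 mm behind the grasp point. The pads swing forward as they close: fully open they stand 13 mm farther back than shut.
Start: joints at [1.187, 0.477, 0.022, 1.555, -0.011, 1.109, -0.083], TCP at [0.184, -0.65, 0.231] pointing down, gripper open.
Joint ranges: [-2.96, 2.96], [-0.34, 2.1], [-1.41, 1.46], [0.24, 2.44], [-1.37, 4.51], [0.17, 1.92], [-2.96, 2.96]. Speed limits (rad/s): [2.39, 2.39, 3.14, 3.14, 3.14, 3.14, 3.14].

INTERFACE

Orientations are given as a unit quaternion [w, x, y, z].
In Python, from station import * gives the robot as it stands.
- The arm moves only by the tool carry_out, never from a script. Its argument "rows" is text: rows parted by semicolons, each of 4 numbers parted by spaces: the shift along the world's x, y, z in mm, then the turn about the world's z in degrees. In form: dx dy dz yaw; .... A call has 1 to 10 rows; each row shifts and turns the commanded pose from where the row before left it; what a row does not reach is not made up. A row lasts 1/8 s, in which the tool goes at most 62.5 mm and 10.7 degrees, less where a joint would pass 70% of its speed; a pose out of reach is approached as far as the arm can. A call is refused whole if a number of a shift passes 62.5 or a number of a turn 10.7, either way. A call with a gripper value outside its range is refused whole. "claw" is the finger opening in mm, from 0 to 85.4, set as the call begins (left out, the last holds). The fingers move at their own pace and stop on an object; "force" is the grip in N (left out, the last holds). Time passes only in rows, so rows that do not move let the fingers close. It gives the time, the measured TCP pose, the force, the opening and the grip force at its end, in the units of the state.
- get_obs(): the state, without advancing time (a new reading comes with each control period).
- read_camera(name): name is "scene" or "top"; returns a dict with "img" (400x640x3 uint8, blue, green, red), "fov_y" (degrees; the focal length in pixels is half the picture's height over the tangent of half this angle, whatever the lens; pixels are square), "cx", "cy" (the principal point, pixels), "distortion" ([k1, k2, p1, p2, k3] as OpenCV has them; the pictures are not rectified), "world_to_cam" (4x4, takes a point from world to camera coordinates). Camera axes: x right, y up, looking along -z (the intrinsics and any distortion apply to the point x, -y, -z); pixel columns grow to the right and rows downward; lengths in m; the calibration is good to about 2 mm. A picture is of the moment at which its call begins. There is no depth.
- hand_in(): hands the job in; it is judged then, once.
Trained networks look in the newest picture that a camera, given by its name, has taken for a name from the list of things; names that differ only in an ending like _2 or _b are one class to them, and where a whole thing is asked for, a point or a joint stands for the part that bears it (a point fixed in the world has none). Each returns a list of dicts, best first, with "confidence" (0 to 1); they miss things now and then, are a little off and sometimes report something else, mostly with a low value. They report only what shows in the picture. A call takes as long as a camera call. They do not tell look-alikes from the thing itself.
- recognise(camera, thing): "centre" ([column, row] in pixels, amid what is visible of it).
- outline_of(camera, thing): "pixels" (400x640 bool, what is visible of it) and "centre" ([column, row] in pixels, amid what is visible of it).
- place_of(camera, thing): "centre" ([column, row] in pixels: a listed point, or the origin of a listed thing).
The state is a dict: "t": time; "q": joint angles; "joint_vel": joint speeds; "joint_torque": joint torques, N m; "eef_pos": TCP position; "tool_rot": TCP orientation; "contact_force": force on the tool from outside, world axes, zero at the start; "torque": the same for the moment, N m; "gripper_width": opening from 0.0 (shut) to 1.0 (fully open); "grasp_force": force on a finger pad.
Only numpy, scipy, OpenCV 4.12 (cv2) and the standard library are available. Lean on these libraries where they do the work, as an engineer would, in place of code of your own. Each camera call takes 0.05 s, during which the arm holds its last target. There are 200 camera calls.

## Working session

There is one attempt and no reset: what is moved stays moved. The work goes in short steps, Python scripts to look and compute and a tool call to move; the robot and the scene stay as the last step left them, time stands still between calls to the robot, and variables do not carry over. Pictures are saved under pics/ and viewed, at most 10 in all, crops included, and the job is handed in when it is done.

Besides the shell and the picture viewer there is one more tool, called after "Request:" by a JSON object that holds its "method" and its "body", one argument or row to a line. carry_out: Moves the arm, as the interface text tells. Its arguments: {"type":"object","properties":{"rows":{"type":"string"},"claw":{"type":"number"},"force":{"type":"number"}},"required":["rows"]}

```bash
mkdir -p pics; cat > h.py <<'E'
from station import *
import numpy as np, cv2
def cam(n):
    c=read_camera(n); h,w=c["img"].shape[:2]
    f=h/2/np.tan(np.radians(c["fov_y"])/2)
    c["K"]=np.array([[f,0,c["cx"]],[0,f,c["cy"]],[0,0,1.]]); c["D"]=np.array(c["distortion"],float)
    c["M"]=np.diag([1.,-1,-1,1])@np.array(c["world_to_cam"]); return c
def ray(c,p):
    u=cv2.undistortPoints(np.array([[p]],float),c["K"],c["D"])[0,0]
    R=c["M"][:3,:3];o=-R.T@c["M"][:3,3]; d=R.T@np.array([u[0],u[1],1]); return o,d/np.linalg.norm(d)
def atz(c,p,z):
    o,d=ray(c,p); return o+d*(z-o[2])/d[2]
def tri(c1,p1,c2,p2):
    o,d=ray(c1,p1);q,e=ray(c2,p2)
    s=np.linalg.lstsq(np.c_[d,-e],q-o,rcond=None)[0]
    a=o+d*s[0];b=q+e*s[1]; return (a+b)/2,np.linalg.norm(a-b)
def proj(c,P):
    r,_=cv2.Rodrigues(c["M"][:3,:3]); return cv2.projectPoints(np.array(P,float).reshape(-1,1,3),r,c["M"][:3,3],c["K"],c["D"])[0][:,0]
E
python3 - <<'E'
from h import *
np.set_printoptions(precision=3,suppress=True)
C={n:cam(n) for n in("scene","top")}
for n in C: cv2.imwrite(f"pics/{n}0.png",C[n]["img"])
Z=dict(remote=0,on_end=.058,blue_top=.073,green_top=.073,red_top=.073,station=0,tin=0,jar=0,wrench=0,chainring=0)
for k,z in Z.items():
  for n in C:
    for r in place_of(n,k)[:3]: print(k,n,round(r["confidence"],2),np.round(r["centre"],1),atz(C[n],r["centre"],z)[:2])
print(get_obs()["t"])
E
```

```text
remote scene 0.98 [238.5 247.1] [ 0.463 -0.298]
remote scene 0.71 [227.8 211.3] [ 0.289 -0.217]
remote scene 0.64 [289.5 238.1] [ 0.541 -0.163]
remote top 0.75 [382.2 206.3] [ 0.544 -0.185]
remote top 0.62 [400.  305.3] [ 0.292 -0.223]
remote top 0.59 [419.6 241. ] [ 0.453 -0.279]
on_end scene 0.71 [232.6 200.2] [ 0.32  -0.211]
on_end scene 0.58 [244.8 233.8] [ 0.487 -0.285]
on_end scene 0.52 [294.2 229.5] [ 0.575 -0.17 ]
on_end top 0.79 [400.2 298. ] [ 0.315 -0.213]
on_end top 0.59 [375.3 191.3] [ 0.573 -0.16 ]
on_end top 0.55 [427.1 233.2] [ 0.469 -0.285]
blue_top scene 0.44 [354.1 175.4] [0.517 0.16 ]
blue_top top 0.46 [238.8 215.8] [0.511 0.175]
green_top scene 0.52 [366.8 167. ] [0.512 0.234]
green_top top 0.44 [214.4 217.4] [0.508 0.233]
red_top scene 0.41 [344.4 182.5] [0.524 0.104]
red_top top 0.57 [266.5 212. ] [0.52  0.108]
station scene 0.9 [353.1 192. ] [0.513 0.164]
station top 0.83 [242.2 218.7] [0.512 0.182]
tin scene 0.84 [362.2 265.1] [ 0.778 -0.096]
tin top 0.78 [348.3 121. ] [ 0.779 -0.099]
jar scene 0.58 [410.2 179.5] [0.609 0.373]
jar top 0.68 [164.8 181.2] [0.613 0.389]
wrench scene 0.68 [283.5 199.7] [ 0.372 -0.041]
wrench top 0.64 [328.7 274.4] [ 0.369 -0.044]
wrench top 0.6 [379.3 210.8] [ 0.532 -0.177]
chainring scene 0.83 [230.6 298.4] [ 0.614 -0.433]
chainring top 0.76 [470.9 178.2] [ 0.618 -0.422]
chainring top 0.52 [374.3 193. ] [ 0.579 -0.165]
1.1
```

View pics/scene0.png

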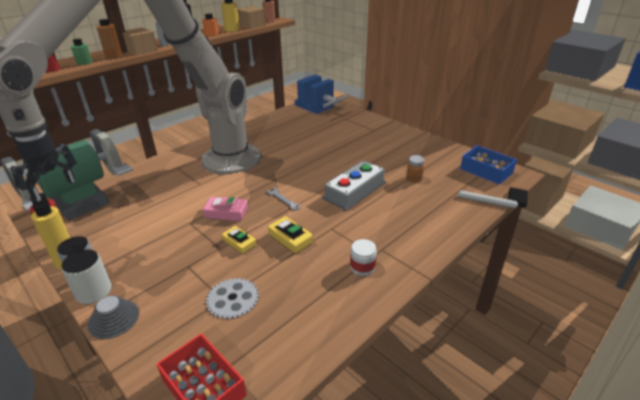

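View pics/top0.png

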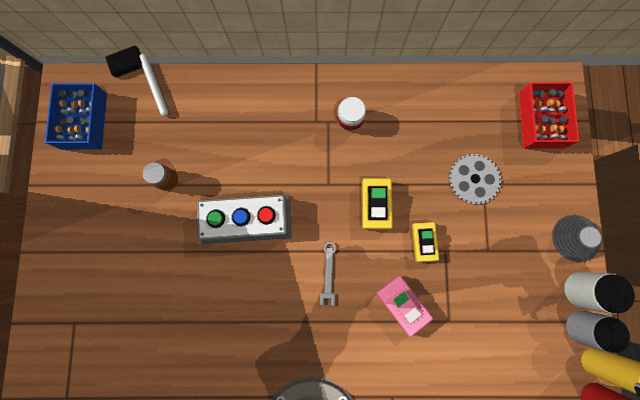

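Scene: the candidates for the switch are large yellow at top (377,204), small yellow at (425,242) and pink at (405,306). The large yellow one is the target. Its green end is towards +x, at about (377,195) in top. The caps in top are green (215,218), blue (240,216) and red (266,215).

```bash
python3 - <<'E'
from h import *
np.set_printoptions(precision=4,suppress=True)
C={n:cam(n) for n in("scene","top")}
def seg(n,lo,hi,near,rad=14):
    hsv=cv2.cvtColor(C[n]["img"],cv2.COLOR_BGR2HSV); m=cv2.inRange(hsv,lo,hi)
    k,l,s,c=cv2.connectedComponentsWithStats(m)
    b=[(s[i,4],c[i],s[i,:4]) for i in range(1,k) if np.hypot(*(c[i]-near))<rad]
    b=max(b,key=lambda t:t[0]); return b
G=((45,90,40),(85,255,255));B=((105,110,50),(125,255,255));R=((0,150,90),(8,255,255))
for nm,col,ps,pt,z in [("green",G,(366,167),(215,218),.073),("blue",B,(354,175),(240,216),.073),("red",R,(344,183),(266,215),.073),("gpatch",G,(295,228),(377,195),.058)]:
    a=seg("scene",*col,ps);b=seg("top",*col,pt)
    P,e=tri(C["scene"],a[1],C["top"],b[1])
    print(nm,a[0],a[1],b[0],b[1],b[2],"tri",P,e,"topz",atz(C["top"],b[1],z)[:2],"scz",atz(C["scene"],a[1],z)[:2])
hsv=cv2.cvtColor(C["top"]["img"],cv2.COLOR_BGR2HSV);m=cv2.inRange(hsv,(20,120,80),(35,255,255));m[:, :355]=0;m[:,398:]=0;m[:170]=0;m[236:]=0
ct=max(cv2.findContours(m,0,2)[0],key=cv2.contourArea);r=cv2.minAreaRect(ct)
bx=cv2.boxPoints(r);print("box",bx);print(np.array([atz(C["top"],p,.038)[:2] for p in bx]),atz(C["top"],r[0],.038))
cr=C["top"]["img"][165:255,190:450];cv2.imwrite("pics/crop.png",cv2.resize(cr,None,fx=3,fy=3,interpolation=2))
o=get_obs();print(o["t"],o["eef_pos"],o["tool_rot"])
E
```

```text
green 39 [365.6154 167.1282] 165 [214.4606 217.8364] [208 211  14  15] tri [0.5068 0.2341 0.0702] 3.73014965031189e-05 topz [0.5065 0.2333] scz [0.5097 0.2304]
blue 51 [355.     174.1961] 174 [239.954  216.1954] [233 209  15  15] tri [0.5107 0.1725 0.0696] 6.0861576242331486e-05 topz [0.5103 0.1717] scz [0.5142 0.1683]
red 42 [343.881 181.881] 160 [265.35  214.425] [259 208  14  14] tri [0.515  0.1109 0.0681] 0.000106027759746181 topz [0.5144 0.1102] scz [0.52   0.1052]
gpatch 72 [293.3056 228.5833] 151 [378.0397 192.5364] [371 188  15  11] tri [ 0.5699 -0.1679  0.057 ] 0.0019104564245885612 topz [ 0.5703 -0.167 ] scz [ 0.5702 -0.1694]
box [[362. 178.]
 [392. 178.]
 [392. 229.]
 [362. 229.]]
[[ 0.6117 -0.1297]
 [ 0.6115 -0.2065]
 [ 0.481  -0.2024]
 [ 0.4812 -0.1273]] [ 0.5457 -0.1665  0.038 ]
1.2 [ 0.1838 -0.6495  0.2313] [-0.      0.9905  0.1374  0.    ]
```

View pics/crop.png

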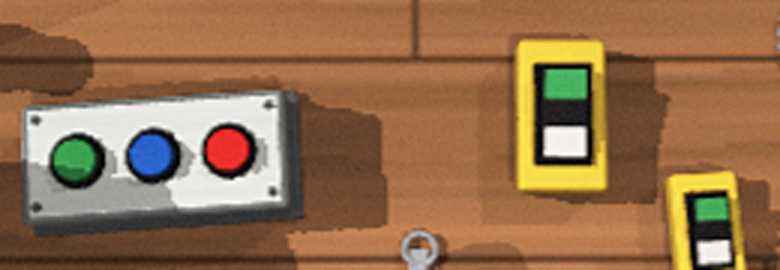

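The crop shows the large yellow box with a black paddle, its green patch at the far (+x) end and white near. It measures 130x75 mm, so this is the right one. The caps run green, blue, red from left to right.

Request:
{"method": "carry_out", "body": {
  "rows": "0 40 5 0; 0 45 5 0; 35 40 0 -7.9; 35 40 0 -7.9; 35 40 0 0; 35 40 0 0; 35 40 0 0; 35 40 0 0; 35 40 0 0; 35 40 0 0",
  "claw": 0
}}

```text
t: 2.45
eef_pos: [0.4649, -0.2432, 0.2417]
tool_rot: [0.0, 1.0, -0.0, 0.0]
contact_force: [0.7, -1.3, -0.4]
gripper_width: -0.004
grasp_force: 0.0
```

Request:
{"method": "carry_out", "body": {
  "rows": "35 25 -20 0; 35 25 -30 0; 30 25 -30 0; 13 3 -30 0; 0 0 -30 0; 0 0 0 0; 0 0 0 0"
}}

```text
t: 3.32
eef_pos: [0.5774, -0.1668, 0.1024]
tool_rot: [0.0, 1.0, -0.0, 0.001]
contact_force: [-0.3, 0.7, 1.0]
gripper_width: 0.002
grasp_force: 0.0
```

Request:
{"method": "carry_out", "body": {
  "rows": "0 0 -20 0; 0 0 -12 0; 0 0 0 0; 0 0 0 0"
}}

```text
t: 3.82
eef_pos: [0.577, -0.1665, 0.0694]
tool_rot: [0.0, 1.0, -0.0, 0.0]
contact_force: [-0.5, -0.1, 0.9]
gripper_width: 0.002
grasp_force: 0.0
```

```bash
python3 - <<'E'
from h import *
a=cam("scene")["img"][170:270,230:360];b=cam("top")["img"][160:260,320:450]
f=lambda i:cv2.resize(i,None,fx=3,fy=3,interpolation=2)
cv2.imwrite("pics/p1.png",np.hstack([f(a),f(b)]))
E
```

```text
(no output)
```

View pics/p1.png

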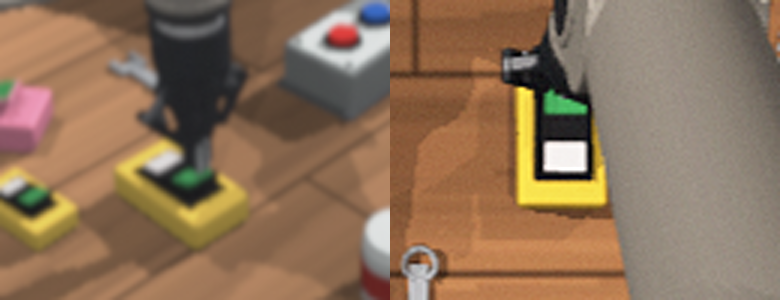

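The closed fingertips hang just above the far edge of the green patch (scene crop 205,165). Now I press down.

Request:
{"method": "carry_out", "body": {
  "rows": "0 0 -5 0; 0 0 -4 0; 0 0 -4 0; 0 0 -3 0; 0 0 -3 0; 0 0 -2 0; 0 0 0 0"
}}

```text
t: 4.8
eef_pos: [0.5777, -0.1665, 0.0486]
tool_rot: [0.0, 1.0, 0.0, 0.001]
contact_force: [3.5, 0.2, 3.0]
gripper_width: 0.002
grasp_force: 2.2
```

Request:
{"method": "carry_out", "body": {
  "rows": "0 0 -2 0; 0 0 -1 0; 0 0 -1 0; 0 0 0 0; 0 0 0 0"
}}

```text
t: 5.42
eef_pos: [0.5779, -0.1666, 0.0467]
tool_rot: [0.0, 1.0, -0.0, 0.001]
contact_force: [-0.4, 1.4, 21.1]
gripper_width: 0.002
grasp_force: 10.5
```

The force jumped to 21 N, so the paddle is at its stop. I'll retreat and check it.

Request:
{"method": "carry_out", "body": {
  "rows": "0 0 20 0; 0 0 40 0; 0 0 40 0; -10 60 0 0; -10 60 0 0; -10 60 0 0; -10 60 0 0; -10 50 0 0; -16 48 0 0; 0 0 0 0"
}}

```text
t: 6.68
eef_pos: [0.5074, 0.1754, 0.1438]
tool_rot: [-0.0, 1.0, 0.004, -0.002]
contact_force: [0.5, -1.2, 0.9]
gripper_width: -0.001
grasp_force: 0.0
```

```bash
python3 - <<'E'
from h import *
C={n:cam(n) for n in("scene","top")}
a=C["scene"]["img"][170:270,230:360];b=C["top"]["img"][160:260,320:450]
f=lambda i:cv2.resize(i,None,fx=3,fy=3,interpolation=2)
cv2.imwrite("pics/p2.png",np.hstack([f(a),f(b)]))
E
```

```text
(no output)
```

View pics/p2.png

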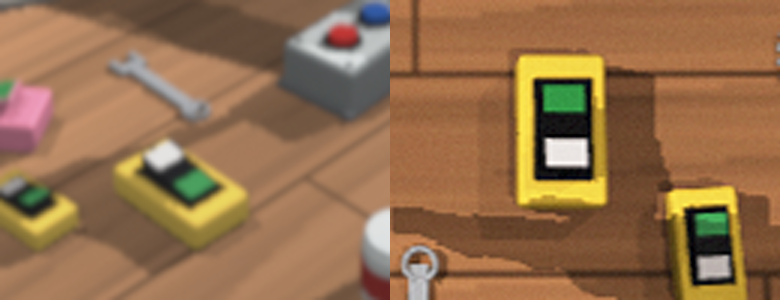

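The white end is now up and the green end down, and the box hasn't moved. Next is the blue button.

Request:
{"method": "carry_out", "body": {
  "rows": "0 0 -30 0; 0 0 -25 0; 0 0 -10 0; 0 0 0 0; 0 0 0 0"
}}

```text
t: 7.4
eef_pos: [0.5115, 0.1712, 0.0801]
tool_rot: [-0.0, 1.0, -0.0, 0.001]
contact_force: [-1.1, 0.9, -0.1]
gripper_width: 0.002
grasp_force: 0.0
```

Request:
{"method": "carry_out", "body": {
  "rows": "0 0 -4 0; 0 0 -4 0; 0 0 -3 0; 0 0 -3 0; 0 0 -2 0; 0 0 -1 0; 0 0 0 0; 0 0 0 0"
}}

```text
t: 8.4
eef_pos: [0.5114, 0.1717, 0.0648]
tool_rot: [0.0, 1.0, -0.0, 0.001]
contact_force: [-7.8, -3.5, 29.5]
gripper_width: -0.001
grasp_force: 14.6
```

Blue is at its stop (TCP at 64.8 mm, 29 N). Next is green.

Request:
{"method": "carry_out", "body": {
  "rows": "0 0 15 0; 0 0 15 0; -2 31 0 0; -2 31 0 0; 0 0 0 0; 0 0 -14 0; 0 0 -4 0; 0 0 -4 0; 0 0 0 0"
}}

```text
t: 9.52
eef_pos: [0.5069, 0.233, 0.0699]
tool_rot: [0.0, 1.0, -0.0, -0.0]
contact_force: [0.3, -0.7, 0.7]
gripper_width: -0.003
grasp_force: 0.0
```

Request:
{"method": "carry_out", "body": {
  "rows": "0 0 -3 0; 0 0 -3 0; 0 0 -2 0; 0 0 0 0; 0 0 0 0"
}}

```text
t: 10.15
eef_pos: [0.5074, 0.2336, 0.0649]
tool_rot: [0.0, 1.0, -0.0, 0.001]
contact_force: [-6.7, -5.1, 26.9]
gripper_width: -0.004
grasp_force: 13.1
```

Request:
{"method": "carry_out", "body": {
  "rows": "0 0 20 0; 0 0 40 0; 0 0 50 0; 0 0 50 0; 0 -50 0 0; 0 -50 0 0; 0 -60 0 0; 0 -60 0 0; 0 0 0 0; 0 0 0 0"
}}

```text
t: 11.4
eef_pos: [0.5069, 0.0142, 0.2223]
tool_rot: [-0.0, 1.0, 0.0, 0.0]
contact_force: [-0.5, -0.1, -0.7]
gripper_width: 0.001
grasp_force: 0.0
```

```bash
python3 - <<'E'
from h import *
C={n:cam(n) for n in("scene","top")}
a=C["scene"]["img"][140:270,220:400];b=C["top"]["img"][165:255,180:310]
cv2.imwrite("pics/p3.png",np.hstack([cv2.resize(a,(498,360),interpolation=2),cv2.resize(b,(300,360),interpolation=2)]))
for k in("tin","jar","wrench","chainring","remote"):
  for n in C: print(k,n,[atz(C[n],r["centre"],0)[:2].round(3) for r in place_of(n,k)[:3]])
E
```

```text
tin scene [array([ 0.786, -0.104])]
tin top [array([ 0.785, -0.109])]
jar scene [array([0.616, 0.364])]
jar top [array([0.617, 0.392]), array([0.509, 0.17 ])]
wrench scene [array([ 0.375, -0.042])]
wrench top [array([ 0.543, -0.168])]
chainring scene [array([ 0.616, -0.43 ])]
chainring top [array([ 0.617, -0.426])]
remote scene [array([ 0.558, -0.182]), array([ 0.301, -0.225]), array([ 0.472, -0.307])]
remote top [array([ 0.544, -0.175]), array([ 0.289, -0.223]), array([ 0.457, -0.282])]
```

View pics/p3.png

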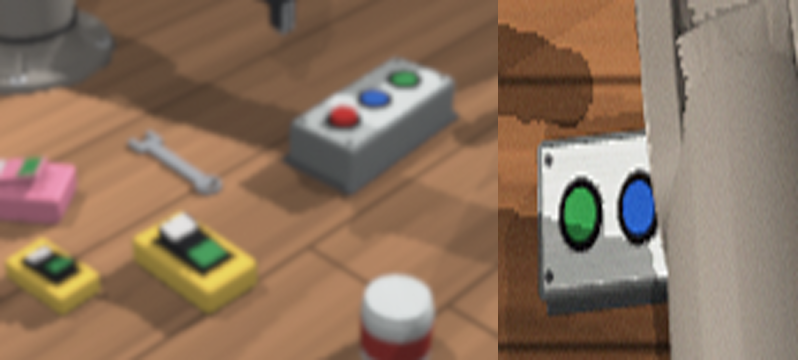

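The blue (375,98) and green (404,78) caps are sunk in, red (343,117) stands out, and the paddle rests on its green end. Nothing else has moved, so I'm handing in.

```bash
python3 -c "
from station import *
print(hand_in())"
```

```text
the job is handed in; nothing more can be done
None
```

I rocked the paddle fully to green, then pressed the blue button and the green button fully in, in that order, and handed the job in at about 11.5 s; the final pictures show the red button out and nothing else disturbed, but hand-in gave no verdict.

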